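# Park the inspection camera and set its kick-down brake

## Robot

A 7-joint arm with a two-finger parallel gripper is mounted at the origin on a cart in front of the work surface, level with it; the furniture and walls round the work are solid. World frame = base frame: x ahead of the robot, y to its left, z up, the work surface at z = 0. Lengths are in m, angles in rad, forces in N, time in s.
With the tool pointing down it reaches from about 0.425 to 0.875 m from the base axis. Payload 4.7 kg.
Tool frame: the origin (TCP) lies at the very end of the fingers, on their centre line; the grasp point (between the pads) lies 19 mm behind it; z points along the fingers, y is the line along which they close (so a half turn about z gives the same grasp; the last joint's range is limited). The gripper opens to 87 mm and grips with 3 to 60 N. Pads are 19 mm wide; open, the fingers measure 117 mm over their backs; the gripper's body (75 mm by 190 mm) begins 51 mm behind the grasp point.
Start: joints at [1.279, 0.321, -0.07, 1.45, 0.023, 1.371, -0.057], TCP at [0.196, -0.62, 0.198] pointing down, gripper open.
Joint ranges: [-2.86, 2.86], [-0.3, 2.09], [-1.38, 1.24], [0.06, 2.45], [-1.56, 4.7], [0.09, 2.05], [-2.69, 2.69]. Speed limits (rad/s): [2.57, 2.57, 3.14, 3.14, 3.14, 3.14, 3.14].

## Interface

Orientations are given as a rotation vector (axis times angle).
In Python, from bench import get_state, get_image, get_calibration, close_job gives the robot as it stands.
- The arm moves only by the shell command python3 -m crank 'ROWS' [FORCE]. ROWS is JSON, a list of rows, each a list of 5 numbers: the opening, from 0 (shut) to 1 (fully open), then the shift along the world's x, y, z in units of 0.2 m (1.0 is 0.2 m), then the turn about the world's z in units of 2 pi rad (1.0 is 2 pi rad). A call has 1 to 5 rows; each row is the pose to reach, as a shift and turn from the pose commanded when the call began, turning the shorter way round; what a row does not reach only later rows make up. A row lasts 1/8 s, in which the tool goes at most 62.5 mm and 10.7 degrees, less where a joint would pass 70% of its speed; a pose out of reach is approached as far as the arm can. A call with a number of a shift or a turn outside -1 to 1 is refused whole. A call with a gripper value outside its range is refused whole. The fingers move at their own pace and stop on an object; FORCE is the grip in N (left out, the last holds). Time passes only in rows, so rows that repeat a pose let the fingers close. It gives the time, the measured TCP pose, the force, the opening and the grip force at its end, in the units of the state.
- get_state(): the state, without advancing time (a new reading comes with each control period).
- get_image(name): name is "side" or "top"; returns the picture (384x512x3 uint8, red, green, blue); there is no depth.
- get_calibration(name): a dict with "fovy" (degrees; the focal length in pixels is half the picture's height over the tangent of half this angle, whatever the lens; pixels are square), "cx", "cy" (the principal point, pixels), "R" (3x3) and "t" (3): a world point X has camera coordinates R X + t. Camera axes: x right, y down, z forward; pixel columns grow to the right and rows downward; lengths in m; the calibration is good to about 2 mm. A picture is of the moment at which its call begins. get_calibration takes no time and is no camera call.
- close_job(): hands the job in; it is judged then, once.
The state is a dict: "time": time; "joint_positions": joint angles; "qd": joint speeds; "joint_torque": joint torques, N m; "position": TCP position; "tool_rot": TCP orientation; "ft_force": force on the tool from outside, world axes, zero at the start; "torque": the same for the moment, N m; "grip_width": opening from 0.0 (shut) to 1.0 (fully open); "grip_force": force on a finger pad.
Only numpy, scipy, OpenCV 4.12 (cv2) and the standard library are available. Lean on these libraries where they do the work, as an engineer would, in place of code of your own. Each camera call takes 0.05 s, during which the arm holds its last target. There are 200 camera calls.

## Task

Lift the green brake pedal of the camera carriage all the way up to release the brake, then slide the carriage along its rods until it rests against the red stop, without ramming it. With the carriage there, press the pedal's toe bar straight down with about 13 N, so that the brake foot grips firmly, and let go; do not touch the camera.

Things in the scene. Friction and masses are not known exactly. Their poses are not given: they have to be found in the camera images.
- rail: Rail unit fixed to the worktop: base plate 130x440x8 mm, two steel rods (12 mm thick, axes 22 mm up) along its y axis between grey end blocks (y = +-212 mm, 37 mm high). Origin on the worktop between the rods; x points away from the robot. A black brake strip, 22 mm wide, runs along y at x = -60 mm, its top 12 mm above the worktop, +-3 mm by wear (not reported).
- carriage: Blue carriage block, 86 x 90 (along the rail) mm, from 12 to 49 mm above the worktop; slides on the rods along the rail's y with about 1.5 N of friction when the brake is off. Origin on the worktop under its middle; axes parallel to the rail's. The pedal is at its front (-x). It carries camera, pedal and brake foot.
- carriage_mid (a point): Middle of the carriage, 23 mm above the worktop.
- red_stop_mid (a point): Middle of the red stop block (70 x 20 x 26 mm, 22 mm along the rail over its black rubber buffers; thumb screw up to 45 mm above the worktop), 23 mm above the worktop, clamped on the rods near one end, on either side of the carriage. The carriage touches its buffers when the two middles are 56 mm apart.
- yellow_stop_mid (a point): Middle of the yellow stop block, same shape, near the other end of the rail: not the one wanted.
- red_stop: The red stop block itself; origin at the worktop's height under its middle.
- pedal_hinge (a point): Axis of the pedal's hinge, parallel to the rail's y axis, 60 mm above the worktop, 44 mm in front (-x) of the carriage's middle.
- toe_bar (a point): Middle of the pedal's toe bar: green round bar 14 mm thick and 30 mm long, parallel to the rail's y axis, 80 mm from the hinge axis, on a flat stem 14 mm wide. Open space all round; can be pinched on its ends (30 mm apart) from above, and turns in the grip. A fingertip pressing on its top is dragged away from the hinge as it turns, so it is the vertical force that counts.
- pedal (a joint): Pedal angle, rad: 0 = fully up (stop; toe bar, on the robot's side, 0.45 rad above the hinge's level), grows as the toe goes down, 0.9 = lower stop. Starts partly down. Stays where it is left: hinge friction about 0.7 N m, some 9 N at the toe bar either way. It drives the brake foot down 16 mm per rad; the foot meets the strip at 0.25 to 0.63 rad, by wear.
- brake_foot: Black rubber foot, 15 mm wide, on a spring plunger under the pedal, 60 mm in front of the carriage's middle; origin at its lower tip, 19 mm above the worktop with the pedal up. Once it meets the strip it gives about 12 N per mm of drive, so the toe bar (5 mm of travel per mm of foot) stiffens from 9 N by about 0.5 N per mm; 13 N there = some 23 N at the foot, as wanted.
- camera_head: Black camera head with white lens ring, about 63 x 62 x 66 mm, fixed on top of the carriage, its top 115 mm above the worktop. Fragile.

How it is judged:
On the way, in this order (a step that is already met when the one before it is completed fails the run):
1. the pedal is lifted fully up (within 0.1 rad of its upper stop) (value of joint pedal below 0.1 rad), for 0.2 s.
2. with the pedal still up (below 0.25 rad), the carriage rests against the red stop (within 2.5 mm) (horizontal distance between carriage_mid and red_stop_mid below 0.0585 m and value of joint pedal below 0.25 rad), for 0.2 s.
At the end, for the whole second after the job is handed in: The carriage stands still within 2.5 mm of touching the red stop, and the brake foot, let go, presses on its strip with 12 to 34 N (what about 11.5 to 15 N on the toe bar gives) (horizontal distance between carriage_mid and red_stop_mid below 0.0585 m and contact force between brake_foot and anything else between 12 and 34 N and linear speed of carriage below 0.005 m/s).
It fails at once if the carriage is rammed or pressed against the red stop with more than 25 N (contact force between carriage and red_stop above 25 N).
It fails at once if the robot touches the camera (contact force between any of the fingers, the arm and camera_head above 0.5 N).
It also fails if it takes over 64 s, if anything falls off the work surface, if the arm or the gripper's body presses on something with over 40 N, if the wrist force passes 120 N, or if a joint passes its speed limit or range.

## Working session

There is one attempt and no reset: what is moved stays moved. The work goes in short steps, Python scripts to look and compute and a shell command to move; the robot and the scene stay as the last step left them, time stands still between calls to the robot, and variables do not carry over. Pictures are saved under pics/ and viewed, at most 10 in all, crops included, and the job is handed in when it is done.

```bash
mkdir -p pics
python3 - <<'E'
from bench import *
import cv2
for n in("side","top"):
    cv2.imwrite(f"pics/{n}0.png",cv2.resize(get_image(n)[...,::-1],(768,576),interpolation=cv2.INTER_CUBIC))
    print(n,get_calibration(n))
s=get_state();print({k:s[k] for k in("time","position","tool_rot","ft_force","grip_width")})
E
```

```text
side {'fovy': 44.153278646795854, 'cx': 249.65218100116414, 'cy': 191.43435974661617, 'R': array([[ 0.97895088, -0.20409139, -0.00137061],
       [-0.12703945, -0.6040778 , -0.78673438],
       [ 0.15973776,  0.77034844, -0.61729015]]), 't': array([-0.51514277,  0.22703863,  0.86693989])}
top {'fovy': 52.49277938979323, 'cx': 252.1274277209438, 'cy': 184.23026596797976, 'R': array([[-0.00850434, -0.99916541, -0.03995198],
       [-0.98306688,  0.01566769, -0.18257608],
       [ 0.18304966,  0.03772278, -0.98237967]]), 't': array([0.14824006, 0.55539313, 0.82241453])}
{'time': 0.1, 'position': array([ 0.19547133, -0.61933801,  0.19725282]), 'tool_rot': array([-3.10323288e+00, -4.78253874e-01,  5.69183768e-04]), 'ft_force': array([ 0.02550851, -0.39529667,  0.24464942]), 'grip_width': 1.0021649359581684}
```

View pics/side0.png

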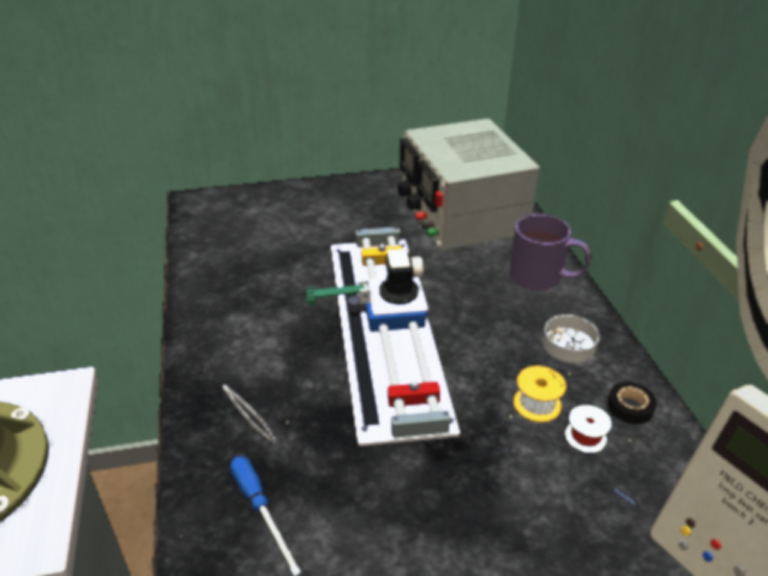

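View pics/top0.png

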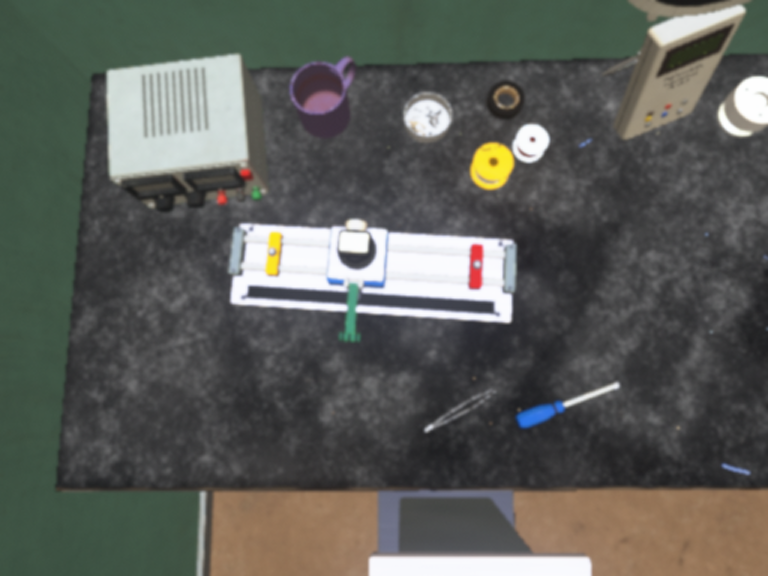

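The top view (enlarged 1.5x) shows the red stop at (476,266), the yellow stop at (274,254), the carriage at (357,256) and the toe bar at (350,337). The red stop is on the -y side. I'll enlarge both views.

```bash
cat > h.py <<'E'
from bench import *
import numpy as np,cv2
def plane(n,uv,z):
    c=get_calibration(n);f=192/np.tan(np.radians(c["fovy"])/2)
    d=c["R"].T@np.array([(uv[0]-c["cx"])/f,(uv[1]-c["cy"])/f,1]);o=-c["R"].T@c["t"]
    return o+d*(z-o[2])/d[2]
def proj(n,X):
    c=get_calibration(n);f=192/np.tan(np.radians(c["fovy"])/2);p=c["R"]@np.array(X)+c["t"]
    return np.round([f*p[0]/p[2]+c["cx"],f*p[1]/p[2]+c["cy"]],1)
def crop(n,x,y,w,h,k,name):
    cv2.imwrite(f"pics/{name}.png",cv2.resize(get_image(n)[y:y+h,x:x+w,::-1],None,fx=k,fy=k,interpolation=cv2.INTER_CUBIC))
E
python3 - <<'E'
from h import *
crop("top",150,140,200,100,4,"t1"); crop("side",200,145,110,150,4,"s1")
E
```

```text
(no output)
```

View pics/t1.png

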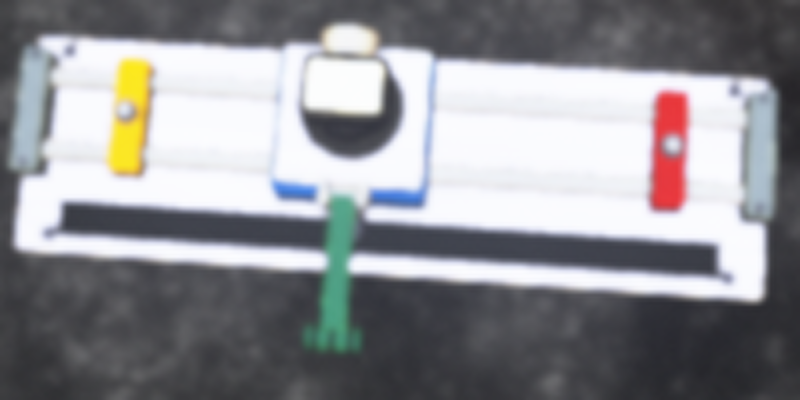

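View pics/s1.png

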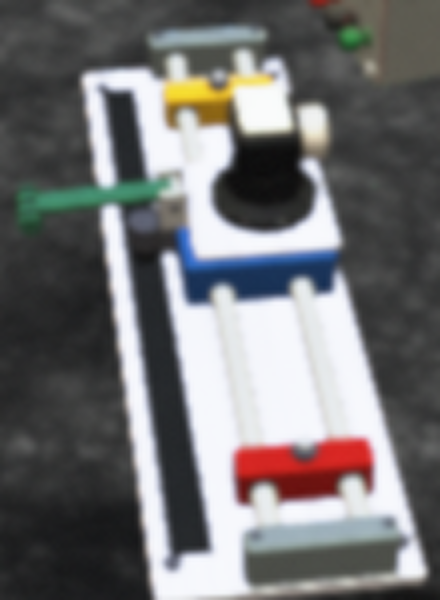

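The top crop shows the toe bar ends at (308,338) and (357,341), the red stop centre at (669,150), and carriage top corners at (288,44), (436,56), (425,192) and (275,182). The side crop puts the toe bar middle near (29,207).

Run:
```python
from h import *
T=lambda x,y:(150+(x+.5)/4-.5,140+(y+.5)/4-.5)
S=lambda x,y:(200+(x+.5)/4-.5,145+(y+.5)/4-.5)
pl=[plane("top",T(*p),.008)for p in((28,36),(778,78),(764,300),(14,250))];print(np.round(pl,4))
ca=[plane("top",T(*p),.049)for p in((288,44),(436,56),(425,192),(275,182))];print(np.round(ca,4))
o=np.mean(pl,0);ce=np.mean(ca,0)
v=(pl[0]+pl[3]-pl[1]-pl[2])/2;yaw=np.arctan2(-v[0],v[1]);print("o",o,np.linalg.norm(v),"yaw",yaw)
R=np.array([[np.cos(yaw),-np.sin(yaw)],[np.sin(yaw),np.cos(yaw)]])
red=plane("top",T(669,150),.036)
L=lambda X:R.T@(np.array(X)[:2]-o[:2])
print("car",ce,L(ce),"red",red,L(red))
for z in(.05,.06,.07,.08,.09):
    b=plane("top",T(333,340),z);a=plane("side",S(29,207),z);print(z,b,a,"rel car",L(b)-L(ce))
```

```text
[[ 0.6577  0.3754  0.008 ]
 [ 0.623  -0.0761  0.008 ]
 [ 0.4909 -0.0613  0.008 ]
 [ 0.5263  0.379   0.008 ]]
[[0.6382 0.2115 0.049 ]
 [0.6294 0.1261 0.049 ]
 [0.5502 0.1332 0.049 ]
 [0.5573 0.2184 0.049 ]]
o [0.57446047 0.1542329  0.008     ] 0.44731180499882606 yaw -0.07850405352833464
car [0.59374276 0.17230287 0.049     ] [0.01780579 0.01952651] red [ 0.57472817 -0.0064108   0.036     ] [ 0.01286511 -0.16012794]
0.05 [0.46726246 0.18523036 0.05      ] [0.46882594 0.19381092 0.05      ] rel car [-0.12710458  0.00296865]
0.06 [0.46644701 0.18434229 0.06      ] [0.4677074  0.18129869 0.06      ] rel car [-0.12784786  0.00201937]
0.07 [0.46563157 0.18345423 0.07      ] [0.46658886 0.16878647 0.07      ] rel car [-0.12859115  0.00107009]
0.08 [0.46481613 0.18256616 0.08      ] [0.46547032 0.15627424 0.08      ] rel car [-1.29334435e-01  1.20811299e-04]
0.09 [0.46400069 0.1816781  0.09      ] [0.46435178 0.14376201 0.09      ] rel car [-0.13007772 -0.00082847]
```

```bash
python3 -m crank '[[1,0.25,0.25,0,-0.02],[1,0.5,0.5,0,-0.04],[1,0.75,0.75,0,-0.061],[1,1,1,0,-0.061],[1,1,1,0,-0.061]]' 20
python3 -m crank '[[1,0.07,0.25,0,0],[1,0.14,0.5,0,0],[1,0.2,0.75,0,0],[1,0.25,1,0,0],[1,0.25,1,0,0]]'
python3 -m crank '[[1,0.03,0.25,0,0],[1,0.05,0.5,0,0],[1,0.08,0.75,0,0],[1,0.1,1,0,0],[1,0.1,1,0,0]]'
python3 -m crank '[[1,0,0.25,0,0],[1,0,0.5,0,0],[1,0,0.75,0,0],[1,0,1,0,0],[1,0,1,0,0]]'; python3 -c "
from h import *
s=get_state();print(s['time'],s['position'],s['tool_rot'],s['ft_force'])"
```

```text
time: 0.82
position: [0.3988, -0.4161, 0.1984]
tool_rot: [-3.139, 0.113, -0.001]
ft_force: [0.5, -1.5, 0.3]
grip_width: 1.005
grip_force: 0.0
time: 1.45
position: [0.447, -0.2151, 0.1986]
tool_rot: [-3.139, 0.109, -0.001]
ft_force: [1.0, -0.7, -0.3]
grip_width: 1.003
grip_force: 0.0
time: 2.08
position: [0.466, -0.0164, 0.1986]
tool_rot: [-3.139, 0.111, -0.001]
ft_force: [0.4, 0.2, 0.4]
grip_width: 0.998
grip_force: 0.0
time: 2.7
position: [0.4655, 0.183, 0.1984]
tool_rot: [-3.138, 0.113, 0.0]
ft_force: [0.4, -0.2, -0.2]
grip_width: 1.001
grip_force: 0.0
2.7 [0.46547905 0.18296537 0.19844009] [-3.13785945e+00  1.13113849e-01  1.26016027e-04] [ 0.4361465  -0.17724615 -0.20542151]
```

```bash
python3 -m crank '[[1,0,0,-0.2,0],[1,0.005,0,-0.4,0],[1,0.005,0,-0.6,0],[1,0.005,0,-0.78,0],[1,0.005,0,-0.78,0]]'; python3 -c "
from h import *
crop('side',170,140,130,130,4,'s2')"
```

```text
time: 3.32
position: [0.4649, 0.1767, 0.0396]
tool_rot: [3.137, -0.126, -0.01]
ft_force: [0.3, -0.5, 0.2]
grip_width: 0.997
grip_force: 0.0
```

View pics/s2.png

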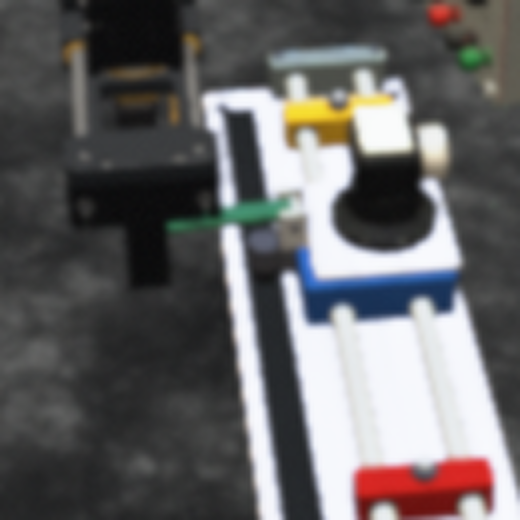

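```bash
python3 -m crank '[[1,0,0.02,0,0]]'; python3 -c "
from h import *
for X in([.4665,.1845,.058],[.465,.1767-.043,.04],[.465,.1767-.058,.04],[.465,.1767-.058,.07]): print((proj('side',X)-[170,140])*4)
print(get_state()['position'])"
```

```text
time: 3.5
position: [0.4684, 0.1835, 0.0438]
tool_rot: [-3.139, 0.125, -0.004]
ft_force: [0.0, 0.4, 0.3]
grip_width: 0.999
grip_force: 0.0
[144.8 225.2]
[156.4 309.2]
[160.4 327.6]
[157.2 284.4]
[0.46844622 0.18346552 0.04384471]
```

The near fingertip appears higher in the image, at about (149,285), than the projection predicts. I'll check this from both views before closing.

```bash
python3 -c "
from h import *
a=get_image('side')[150:230,170:270,::-1];b=get_image('top')[150:270,170:300,::-1]
a=cv2.convertScaleAbs(cv2.resize(a,(400,320),interpolation=cv2.INTER_CUBIC),alpha=1.8,beta=20);b=cv2.convertScaleAbs(cv2.resize(b,(390,360),interpolation=cv2.INTER_CUBIC),alpha=1.5)
c=np.zeros((360,800,3),np.uint8);c[:320,:400]=a;c[:,410:]=b;cv2.imwrite('pics/c3.png',c)
p=get_state()['position'];print(p)
for dy in(-.043,-.058,.058):print((proj('side',p+[0,dy,0])-[170,150])*4,(proj('top',p+[0,dy,0])-[170,150])*3+[410,0])
print((proj('top',[.4665,.1845,.058])-[170,150])*3+[410,0])"
```

```text
[0.46817862 0.1847448  0.04402852]
[160.  253.2] [657.5 222.6]
[164.  271.2] [677.6 222.3]
[135.6 142. ] [522.8 224.1]
[598.7 224.1]
```

View pics/c3.png

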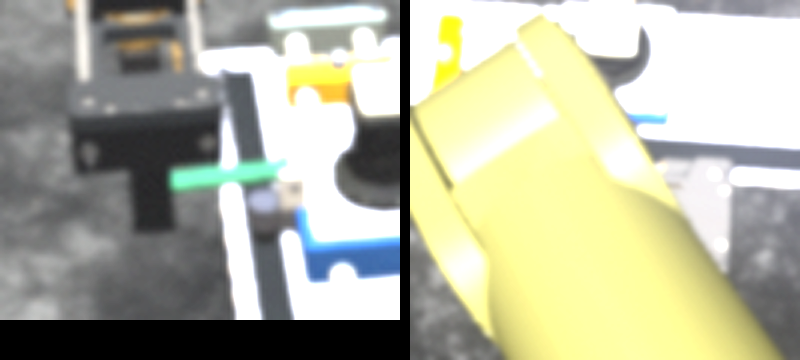

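```bash
python3 -c "
from h import *
for X in([.5747,-.0064,.036],[.6294,.1261,.049],[.5502,.1332,.049],[.4909,-.0613,.008]): print(X,(proj('side',X)-[200,145])*4)
p=get_state()['position']
for d in([0,-.095,.07],[0,-.095,.1],[0,-.06,.07]):print(d,(proj('side',p+d)-[170,150])*4,(proj('top',p+d)-[170,150])*3+[410,0])"
```

```text
[0.5747, -0.0064, 0.036] [297.6 449.2]
[0.6294, 0.1261, 0.049] [336.4 244.8]
[0.5502, 0.1332, 0.049] [191.6 256. ]
[0.4909, -0.0613, 0.008] [152. 600.]
[0, -0.095, 0.07] [167.2 213.2] [729.5 213.3]
[0, -0.095, 0.1] [164. 166.] [730.4 209.4]
[0, -0.06, 0.07] [157.2 170.8] [678.5 213.9]
```

```bash
python3 -m crank '[[0.5,0,0,0,0],[0.5,0,0,0,0],[0.3,0,0,0,0],[0.3,0,0,0,0],[0.3,0,0,0,0]]' 6
python3 -m crank '[[0.3,0,0,0,0],[0.3,0,0,0,0],[0.3,0,0,0,0]]' 6
```

```text
time: 4.22
position: [0.4666, 0.1841, 0.0422]
tool_rot: [3.139, -0.122, -0.0]
ft_force: [-0.7, -0.8, 0.2]
grip_width: 0.518
grip_force: 0.0
time: 4.6
position: [0.4667, 0.1841, 0.0423]
tool_rot: [3.139, -0.122, -0.0]
ft_force: [0.9, -0.2, 0.7]
grip_width: 0.309
grip_force: 0.0
```

```bash
python3 -c "
from h import *
print(get_state()['grip_width'],get_state()['grip_force'])
a=get_image('side')[150:230,170:270,::-1]
a=cv2.convertScaleAbs(cv2.resize(a,(800,600)[:2] if 0 else (700,560),interpolation=cv2.INTER_CUBIC),alpha=2,beta=30);cv2.imwrite('pics/s4.png',a)"
```

```text
0.3093937233803415 0.0
```

View pics/s4.png

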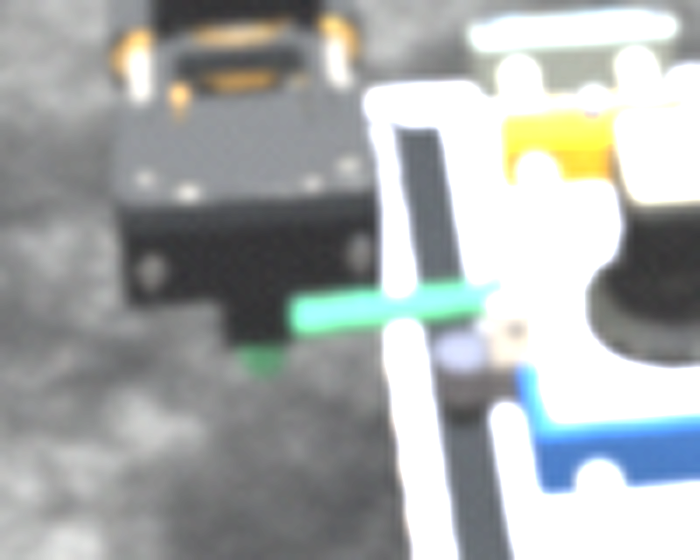

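The view shows the near fingertip ending at (258,345), above the bar, with green visible below it at (260,358). The fingers sit about 25 mm too high for the pinch, so I'll open, go lower and close again.

```bash
python3 -m crank '[[1,0,0,0,0],[1,0,0,0,0],[1,0,0,0,0],[1,0,0,0,0],[1,0,0,0,0]]'
python3 -m crank '[[1,0.005,0,0,0],[1,0.01,0,-0.03,0],[1,0.015,0,-0.06,0],[1,0.015,0,-0.09,0],[1,0.015,0,-0.12,0]]'
python3 -m crank '[[0.3,0,0,0,0],[0.3,0,0,0,0],[0.3,0,0,0,0],[0.3,0,0,0,0],[0.3,0,0,0,0]]' 6
python3 -m crank '[[0.3,0,0,0,0],[0.3,0,0,0,0],[0.3,0,0,0,0],[0.3,0,0,0,0],[0.3,0,0,0,0]]' 6
```

```text
time: 5.28
position: [0.4667, 0.1841, 0.0423]
tool_rot: [3.139, -0.122, -0.0]
ft_force: [0.3, 0.4, -0.2]
grip_width: 0.786
grip_force: 0.0
time: 5.9
position: [0.4694, 0.1841, 0.0176]
tool_rot: [3.139, -0.122, -0.001]
ft_force: [0.2, 0.8, 0.4]
grip_width: 0.999
grip_force: 0.0
time: 6.52
position: [0.4698, 0.1841, 0.0184]
tool_rot: [3.139, -0.122, 0.0]
ft_force: [0.3, 0.2, -0.0]
grip_width: 0.519
grip_force: 0.0
time: 7.15
position: [0.4697, 0.184, 0.0183]
tool_rot: [3.139, -0.122, -0.0]
ft_force: [-0.2, -0.7, 0.8]
grip_width: 0.345
grip_force: 6.0
```

```bash
python3 -m crank '[[0.3,0,0,0,0],[0.3,0,0,0,0],[0.3,0,0,0.025,0],[0.3,0,0,0.05,0],[0.3,0,0,0.05,0]]' 35
python3 -m crank '[[0.3,0,0,0.02,0],[0.3,0,0,0.04,0],[0.3,0,0,0.06,0],[0.3,0,0,0.06,0]]'
```

```text
time: 7.78
position: [0.4695, 0.1839, 0.0281]
tool_rot: [3.139, -0.122, -0.001]
ft_force: [3.9, -0.2, -8.8]
grip_width: 0.341
grip_force: 35.0
time: 8.28
position: [0.4706, 0.1838, 0.0406]
tool_rot: [3.139, -0.122, 0.003]
ft_force: [4.8, -0.6, -9.6]
grip_width: 0.339
grip_force: 35.0
```

```bash
python3 -m crank '[[0.3,0.01,0,0.02,0],[0.3,0.02,0,0.04,0],[0.3,0.03,0,0.05,0],[0.3,0.03,0,0.05,0]]'
python3 -m crank '[[0.3,0.01,0,0.015,0],[0.3,0.015,0,0.03,0],[0.3,0.015,0,0.03,0]]'
```

```text
time: 8.78
position: [0.4726, 0.1839, 0.0495]
tool_rot: [3.137, -0.121, -0.009]
ft_force: [-5.0, -1.5, -9.2]
grip_width: 0.336
grip_force: 35.0
time: 9.15
position: [0.4749, 0.1839, 0.0553]
tool_rot: [3.137, -0.12, -0.011]
ft_force: [-5.9, -0.6, -8.1]
grip_width: 0.337
grip_force: 35.0
```

```bash
python3 -m crank '[[0.3,-0.01,0,0.02,0],[0.3,-0.01,0,0.04,0],[0.3,-0.01,0,0.04,0]]'
python3 -m crank '[[0.3,0.01,0,0.02,0],[0.3,0.015,0,0.04,0],[0.3,0.015,0,0.04,0]]'
```

```text
time: 9.52
position: [0.4782, 0.1836, 0.0638]
tool_rot: [-3.139, 0.123, -0.004]
ft_force: [6.8, -0.5, -23.2]
grip_width: 0.335
grip_force: 35.0
time: 9.9
position: [0.4783, 0.1819, 0.0681]
tool_rot: [3.138, -0.124, -0.005]
ft_force: [7.8, -0.9, -40.3]
grip_width: 0.34
grip_force: 35.0
```

The stop is reached: fz went from -9 to -40 N within a few mm. I'll unload, then slide along -y.

```bash
python3 -m crank '[[0.3,0.01,0,-0.02,0],[0.3,0.01,0,-0.035,0],[0.3,0.01,0,-0.035,0]]'
```

```text
time: 10.28
position: [0.4785, 0.1862, 0.0669]
tool_rot: [3.139, -0.12, -0.009]
ft_force: [-12.2, -0.0, 3.4]
grip_width: 0.342
grip_force: 35.0
```

```bash
python3 -m crank '[[0.3,-0.008,0,0.005,0],[0.3,-0.01,-0.03,0.005,0],[0.3,-0.013,-0.07,0.005,0],[0.3,-0.016,-0.1,0.005,0],[0.3,-0.016,-0.1,0.005,0]]'; python3 -m crank '[[0.3,-0.003,-0.04,0,0],[0.3,-0.006,-0.08,0,0],[0.3,-0.009,-0.12,0,0],[0.3,-0.012,-0.15,0,0],[0.3,-0.012,-0.15,0,0]]'
```

```text
time: 10.9
position: [0.4768, 0.1647, 0.0671]
tool_rot: [3.139, -0.122, -0.005]
ft_force: [-7.5, -0.7, -5.7]
grip_width: 0.34
grip_force: 35.0
time: 11.52
position: [0.4743, 0.1347, 0.0671]
tool_rot: [3.139, -0.122, -0.005]
ft_force: [-5.8, -0.9, -5.0]
grip_width: 0.339
grip_force: 35.0
```

```bash
python3 -m crank '[[0.3,-0.003,-0.05,0,0],[0.3,-0.006,-0.1,0,0],[0.3,-0.011,-0.15,0,0],[0.3,-0.016,-0.2,0,0],[0.3,-0.016,-0.2,0,0]]'; python3 -c "
from h import *
crop('top',150,140,200,100,4,'t5')"
```

```text
time: 12.15
position: [0.4711, 0.0939, 0.0671]
tool_rot: [3.138, -0.122, -0.006]
ft_force: [-7.9, -1.3, -5.7]
grip_width: 0.335
grip_force: 35.0
```

View pics/t5.png

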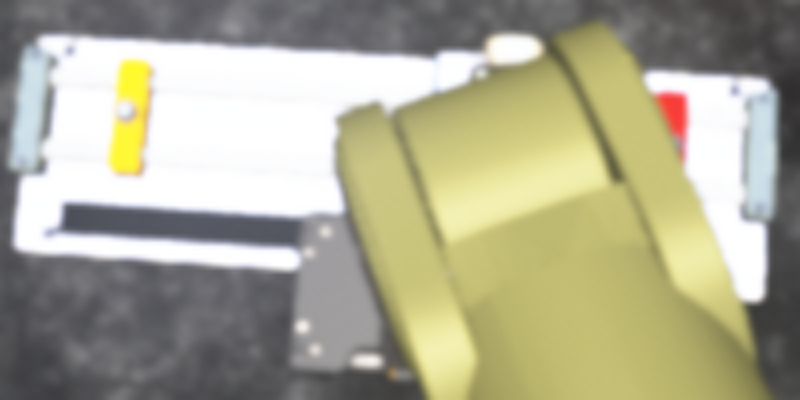

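The top view shows the carriage's left edge has moved from column 288 to about 440, roughly 88 mm, so it is following. About 34 mm remains.

```bash
python3 -m crank '[[0.3,-0.002,-0.03,0,0],[0.3,-0.004,-0.06,0,0],[0.3,-0.007,-0.09,0,0],[0.3,-0.009,-0.12,0,0]]'; python3 -m crank '[[0.3,0,-0.01,0,0],[0.3,-0.001,-0.02,0,0],[0.3,-0.001,-0.02,0,0]]'
```

```text
time: 12.7
position: [0.4693, 0.0717, 0.0671]
tool_rot: [-3.138, 0.12, 0.006]
ft_force: [-7.2, 2.3, -5.3]
grip_width: 0.339
grip_force: 35.0
time: 13.08
position: [0.4689, 0.0674, 0.0671]
tool_rot: [-3.139, 0.12, 0.006]
ft_force: [-7.5, 1.4, -4.3]
grip_width: 0.341
grip_force: 35.0
```

```bash
python3 -m crank '[[0.3,0,-0.01,0,0],[0.3,-0.001,-0.015,0,0],[0.3,-0.001,-0.015,0,0]]';python3 -m crank '[[0.3,0,-0.005,0,0],[0.3,-0.001,-0.01,0,0],[0.3,-0.001,-0.01,0,0]]';python3 -m crank '[[0.3,0,-0.005,0,0],[0.3,-0.001,-0.01,0,0],[0.3,-0.001,-0.01,0,0]]'
```

```text
time: 13.45
position: [0.4687, 0.0646, 0.0671]
tool_rot: [-3.139, 0.12, 0.006]
ft_force: [-8.4, 2.4, -4.0]
grip_width: 0.335
grip_force: 35.0
time: 13.82
position: [0.4685, 0.0626, 0.0671]
tool_rot: [-3.139, 0.12, 0.006]
ft_force: [-7.4, 2.6, -4.4]
grip_width: 0.338
grip_force: 35.0
time: 14.2
position: [0.4684, 0.0606, 0.0671]
tool_rot: [-3.139, 0.12, 0.006]
ft_force: [-9.0, 1.3, -4.7]
grip_width: 0.335
grip_force: 35.0
```

```bash
python3 -m crank '[[0.3,0,-0.005,0,0],[0.3,-0.001,-0.01,0,0],[0.3,-0.001,-0.01,0,0]]';python3 -m crank '[[0.3,0,-0.005,0,0],[0.3,-0.001,-0.01,0,0],[0.3,-0.001,-0.01,0,0]]'
```

```text
time: 14.58
position: [0.4682, 0.0586, 0.0671]
tool_rot: [-3.139, 0.12, 0.006]
ft_force: [-8.8, 2.2, -4.6]
grip_width: 0.336
grip_force: 35.0
time: 14.95
position: [0.468, 0.0566, 0.0671]
tool_rot: [-3.139, 0.12, 0.006]
ft_force: [-8.6, 2.6, -4.4]
grip_width: 0.337
grip_force: 35.0
```

```bash
python3 -m crank '[[0.3,0,-0.005,0,0],[0.3,-0.001,-0.01,0,0],[0.3,-0.001,-0.01,0,0]]'
```

```text
time: 15.32
position: [0.468, 0.0562, 0.0671]
tool_rot: [-3.137, 0.119, 0.005]
ft_force: [-6.9, 5.6, -5.5]
grip_width: 0.336
grip_force: 35.0
```

```bash
python3 -m crank '[[0.3,0,-0.004,0,0],[0.3,0,-0.006,0,0],[0.3,0,-0.006,0,0]]'
```

```text
time: 15.7
position: [0.468, 0.0562, 0.0671]
tool_rot: [-3.135, 0.118, 0.005]
ft_force: [-7.3, 7.2, -5.6]
grip_width: 0.338
grip_force: 35.0
```

The carriage touches the stop at about 7 N. I'll relax, open, rise, shut the fingers and shift to just behind the bar.

```bash
python3 -m crank '[[0.3,0,0.006,0,0],[0.3,0,0.008,0,0],[0.6,0,0.008,0,0],[0.6,0,0.008,0,0],[0.6,0,0.008,0,0]]' 10
python3 -m crank '[[0.6,0,0,0,0],[0.6,0,0,0,0],[0.6,0,0,0.1,0],[0.6,0,0,0.2,0],[0.6,0,0,0.35,0]]'
python3 -m crank '[[0,0,0,0,0],[0,-0.025,0,0,0],[0,-0.025,0,0,0],[0,-0.025,0,0,0],[0,-0.025,0,0,0]]'
python3 -m crank '[[0,0,0,0,0],[0,0,0,0,0],[0,0,0,0,0]]'
python3 -c "
from h import *
a=get_image('side');print(get_state()['position']);cv2.imwrite('pics/s6.png',cv2.resize(a[150:270,180:320,::-1],(700,600),interpolation=cv2.INTER_CUBIC))"
```

```text
time: 16.32
position: [0.4714, 0.0534, 0.0677]
tool_rot: [3.139, -0.122, 0.005]
ft_force: [0.2, -0.5, -0.5]
grip_width: 0.568
grip_force: 0.0
time: 16.95
position: [0.469, 0.0534, 0.1363]
tool_rot: [-3.139, 0.122, 0.003]
ft_force: [0.5, 0.1, 0.4]
grip_width: 0.599
grip_force: 0.0
time: 17.58
position: [0.4644, 0.0535, 0.1359]
tool_rot: [-3.139, 0.122, 0.001]
ft_force: [0.5, -0.1, -0.5]
grip_width: 0.116
grip_force: 0.0
time: 17.95
position: [0.4647, 0.0535, 0.1363]
tool_rot: [3.139, -0.122, -0.0]
ft_force: [-0.1, 0.1, -0.2]
grip_width: 0.004
grip_force: 0.0
[0.46466737 0.05353253 0.13626962]
```

View pics/s6.png

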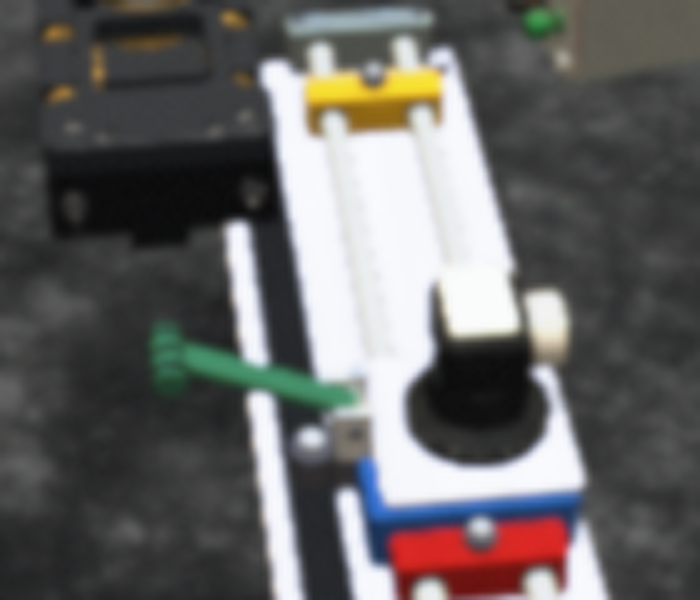

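The pedal is fully up, with the toe bar at (168,358), the carriage against the red stop, and the closed fingertips at about (160,240).

```bash
python3 -c "
from h import *
for X in([.468,.058,.095],[.4647,.0535,.136],[.4647,.0385,.136],[.4647,.0535,.166]): print(X,(proj('side',X)-[180,150])*5)
for z in (.085,.095,.105): print(z, plane('side',(180+168/5,150+358/5),z))
"
```

```text
[0.468, 0.058, 0.095] [172.5 354.5]
[0.4647, 0.0535, 0.136] [160.5 283. ]
[0.4647, 0.0385, 0.136] [166. 308.]
[0.4647, 0.0535, 0.166] [156.5 221. ]
0.085 [0.46721345 0.06760317 0.085     ]
0.095 [0.46605825 0.05640314 0.095     ]
0.105 [0.46490305 0.04520311 0.105     ]
```

```bash
python3 -m crank '[[0,-0.01,0.015,-0.05,0],[0,-0.01,0.015,-0.1,0],[0,-0.01,0.015,-0.15,0],[0,-0.01,0.015,-0.15,0]]' 10
python3 -m crank '[[0,0,0,-0.02,0],[0,0,0,-0.04,0],[0,0,0,-0.04,0]]'
```

```text
time: 18.5
position: [0.4617, 0.0564, 0.1051]
tool_rot: [-3.139, 0.122, 0.004]
ft_force: [-0.1, 0.7, -0.6]
grip_width: 0.002
grip_force: 0.0
time: 18.88
position: [0.4625, 0.0565, 0.098]
tool_rot: [3.139, -0.122, -0.001]
ft_force: [0.3, -0.8, 0.6]
grip_width: 0.008
grip_force: 0.0
```

```bash
python3 -m crank '[[0,0,0,-0.015,0],[0,0,0,-0.03,0],[0,0,0,-0.03,0]]'
```

```text
time: 19.25
position: [0.4624, 0.0565, 0.092]
tool_rot: [3.139, -0.122, -0.001]
ft_force: [0.0, -0.4, -0.3]
grip_width: 0.006
grip_force: 0.0
```

```bash
python3 -m crank '[[0,0,0,-0.02,0],[0,0,0,-0.04,0],[0,0,0,-0.04,0]]'; python3 -m crank '[[0,0,0,-0.01,0],[0,0,0,-0.02,0],[0,0,0,-0.02,0]]'
```

```text
time: 19.62
position: [0.4623, 0.0565, 0.0838]
tool_rot: [3.139, -0.122, -0.001]
ft_force: [0.4, 0.2, 0.5]
grip_width: 0.004
grip_force: 0.0
time: 20.0
position: [0.4625, 0.0565, 0.0801]
tool_rot: [3.139, -0.122, -0.001]
ft_force: [0.5, 0.5, -0.1]
grip_width: 0.01
grip_force: 0.0
```

```bash
python3 -m crank '[[0,0,0,-0.01,0],[0,0,0,-0.02,0],[0,0,0,-0.02,0]]'; python3 -m crank '[[0,0,0,-0.01,0],[0,0,0,-0.02,0],[0,0,0,-0.02,0]]'
```

```text
time: 20.38
position: [0.4626, 0.0566, 0.0771]
tool_rot: [3.139, -0.122, -0.001]
ft_force: [-3.3, 1.2, 7.3]
grip_width: 0.004
grip_force: 3.8
time: 20.75
position: [0.4604, 0.0567, 0.0728]
tool_rot: [3.138, -0.121, -0.008]
ft_force: [-8.0, 0.8, 12.3]
grip_width: 0.006
grip_force: 5.9
```

```bash
python3 -m crank '[[0,-0.015,0,-0.01,0],[0,-0.02,0,-0.03,0],[0,-0.022,0,-0.04,0],[0,-0.022,0,-0.04,0]]'
```

```text
time: 21.25
position: [0.4569, 0.057, 0.0648]
tool_rot: [3.139, -0.121, -0.005]
ft_force: [-6.7, 0.2, 8.4]
grip_width: 0.007
grip_force: 4.6
```

```bash
python3 -m crank '[[0,-0.005,0,-0.01,0],[0,-0.008,0,-0.03,0],[0,-0.01,0,-0.04,0],[0,-0.01,0,-0.04,0]]'
```

```text
time: 21.75
position: [0.4542, 0.0572, 0.0564]
tool_rot: [3.139, -0.121, -0.007]
ft_force: [-7.6, 1.8, 8.7]
grip_width: 0.013
grip_force: 4.1
```

```bash
python3 -m crank '[[0,-0.015,0,-0.01,0],[0,-0.017,0,-0.02,0],[0,-0.017,0,-0.02,0]]'
```

```text
time: 22.12
position: [0.4536, 0.0572, 0.0533]
tool_rot: [-3.139, 0.121, -0.002]
ft_force: [-1.6, 1.7, 7.4]
grip_width: 0.006
grip_force: 3.6
```

```bash
python3 -m crank '[[0,-0.007,0,-0.01,0],[0,-0.01,0,-0.02,0],[0,-0.01,0,-0.02,0]]'
```

```text
time: 22.5
position: [0.4528, 0.0573, 0.0497]
tool_rot: [-3.139, 0.121, -0.006]
ft_force: [-0.3, 0.8, 6.6]
grip_width: 0.004
grip_force: 3.3
```

```bash
python3 -m crank '[[0,-0.002,0,-0.01,0],[0,-0.004,0,-0.02,0],[0,-0.004,0,-0.02,0]]'
```

```text
time: 22.88
position: [0.4522, 0.0573, 0.0457]
tool_rot: [-3.138, 0.121, -0.006]
ft_force: [0.3, 1.2, 6.6]
grip_width: 0.002
grip_force: 3.2
```

```bash
python3 -m crank '[[0,-0.001,0,-0.01,0],[0,-0.002,0,-0.02,0],[0,-0.002,0,-0.02,0]]'
```

```text
time: 23.25
position: [0.4518, 0.0573, 0.0418]
tool_rot: [-3.138, 0.121, -0.006]
ft_force: [0.8, 1.0, 6.0]
grip_width: 0.008
grip_force: 3.3
```

```bash
python3 -m crank '[[0,0,0,-0.01,0],[0,0,0,-0.02,0],[0,0,0,-0.02,0]]'
```

```text
time: 23.62
position: [0.4517, 0.0573, 0.0378]
tool_rot: [-3.138, 0.121, -0.006]
ft_force: [0.2, 1.2, 8.1]
grip_width: 0.005
grip_force: 4.0
```

```bash
python3 -m crank '[[0,0,0,-0.01,0],[0,0,0,-0.02,0],[0,0,0,-0.02,0]]'
```

```text
time: 24.0
position: [0.4517, 0.0574, 0.034]
tool_rot: [-3.139, 0.121, -0.005]
ft_force: [-0.6, 1.7, 9.8]
grip_width: 0.005
grip_force: 4.8
```

```bash
python3 -m crank '[[0,0,0,-0.01,0],[0,0,0,-0.015,0],[0,0,0,-0.015,0]]'
```

```text
time: 24.38
position: [0.4518, 0.0574, 0.0312]
tool_rot: [-3.139, 0.121, -0.006]
ft_force: [-1.9, 0.4, 12.2]
grip_width: 0.009
grip_force: 5.9
```

```bash
python3 -c "
from h import *
F=[]
for i in range(12): get_image('side');F.append(get_state()['ft_force'])
print(np.mean(F,0),np.std(F,0),get_state()['position'])"
```

```text
[-1.61481066  1.03944248 11.46860045] [0.5310488  0.52075952 0.49392959] [0.45184641 0.05737918 0.03126623]
```

```bash
python3 -m crank '[[0,0,0,-0.005,0],[0,0,0,-0.008,0],[0,0,0,-0.008,0]]'; python3 -c "
from h import *
F=[]
for i in range(12): get_image('side');F.append(get_state()['ft_force'])
print(np.mean(F,0),get_state()['position'])"
```

```text
time: 25.35
position: [0.452, 0.0574, 0.0298]
tool_rot: [-3.139, 0.121, -0.006]
ft_force: [-1.4, 0.7, 12.6]
grip_width: 0.011
grip_force: 6.5
[-2.08797686  0.95825824 12.95867043] [0.451945   0.05734422 0.02981674]
```

```bash
python3 -m crank '[[0,0,0,0.03,0],[0,0,0,0.1,0],[0,0,0,0.25,0],[0,0,0,0.45,0],[0,0,0,0.6,0]]'; python3 -m crank '[[0,0,0.2,0,0],[0,0,0.4,0,0],[0,0,0.6,0,0],[0,0,0.8,0,0],[0,0,0.8,0,0]]'; python3 -c "
from h import *
a=get_image('side');cv2.imwrite('pics/s7.png',cv2.resize(a[150:270,180:320,::-1],(700,600),interpolation=cv2.INTER_CUBIC))"
```

```text
time: 26.58
position: [0.45, 0.0566, 0.1498]
tool_rot: [3.139, -0.122, 0.002]
ft_force: [0.2, 0.3, -0.4]
grip_width: 0.006
grip_force: 0.0
time: 27.2
position: [0.4486, 0.2202, 0.1484]
tool_rot: [-3.138, 0.112, 0.0]
ft_force: [0.2, -0.5, -0.7]
grip_width: 0.008
grip_force: 0.0
```

View pics/s7.png

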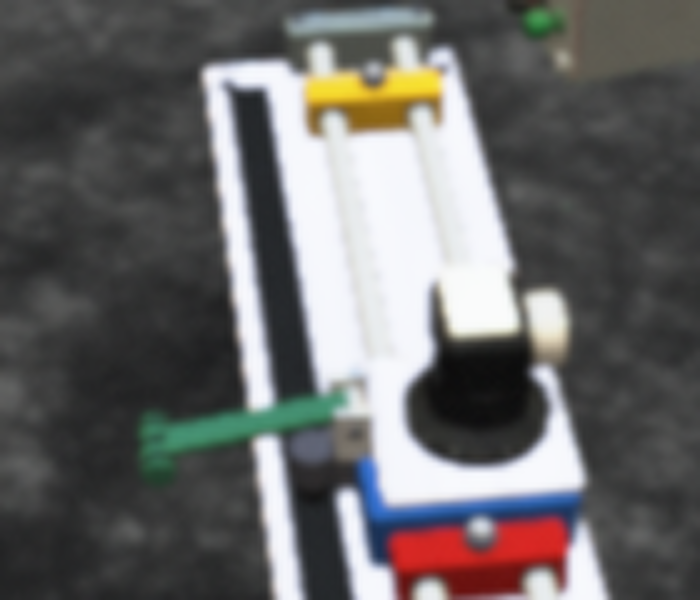

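The pedal is down (toe bar at (158,448)) with the foot on the strip. The carriage has not moved from the stop: the lens ring, block and red stop are at the same pixels as before the press.

```bash
python3 -c "
from bench import *
print(close_job())"
```

```text
the job is handed in; nothing more can be done
None
```

The job is handed in: I lifted the pedal to its upper stop, slid the carriage against the red stop with about 7 N, then pressed the toe bar to 13.0 N and let go at about 27 s; the last picture shows the carriage still at the stop, but the verdict was not reported back.

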